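Tip the glove carton over and seat it in its holder

TASK

The full glove carton stands on end in front of its steel holder. Push it over, high up on the face with the dispensing opening, so that it lies on its side towards the holder with the opening on top; then push it along the counter by its end, in under the spring clip, and press it firmly home, square against the holder's adjustable rubber-faced stop, wherever that has been set, and leave it touching the rubber. Do not crush the carton (it takes at most 25 N of push) and leave the other things on the counter where they are.

Things in the scene. Friction and masses are not known exactly. Their poses are not given: they have to be found in the camera images.
- carton: Full, closed white cardboard glove carton, 95 x 130 x 245 mm, 0.45 to 0.75 kg, too thick to grasp, standing on end at first. Origin: centre of the end it stands on. Own axes: z along the 245 mm length, y across the 130 mm width, x through the 95 mm thickness; the +x face has the oval dispensing opening and looks away from the holder. Toppled rightly, x points up and z towards the holder.
- carton_lead (a point): Centre of the carton's other end face (245 mm along the carton's z from its origin): the top at first, and the leading end once the carton lies on its side. At first the carton's near face is about 355 to 385 mm in front of the back plate, within 10 mm of the centre line and 4 degrees of square.
- holder: Fixed carton holder of bent sheet steel, open below and above: the carton slides in on the counter. Origin on the counter, on the centre line, 200 mm in front of the back plate's face. x points out of the mouth, away from the back plate; z up. Two cheeks 36 mm high, 139 mm apart inside, reach 55 mm in front of the back plate, then flare at 24 degrees to 178 mm apart at 98 mm in front of it.
- end_stop: The holder's fixed back plate, 90 mm high, with its stop. Origin on the counter at the foot of the back plate's front face, on the centre line; axes as the holder's. A plate with two rubber buffers (45 mm each side of centre, 45 mm up) is clamped on rods before it, the rubber's face anywhere 12 to 32 mm in front of the origin: this is not measured. The rubber gives 1 mm for 3 N, up to 5 mm.
- clip_nose (a point): Underside of the nose of the holder's leaf-spring clip, 36 mm wide, 48 mm in front of the back plate, 92 mm above the counter when free; its front lip turns up to 102 mm at 86 mm in front of it. The carton lifts it 3 mm as it slides in; it presses down with about 3 N. The sliding carton resists with 2 to 6 N, under the clip with up to about 12 N.
- tube_rack: Bystander: white tube rack with capped tubes, 186 x 66 x 98 mm; origin at the centre of its underside.
- sanitizer: Bystander: white pump bottle, 68 mm across, 183 mm high; origin at the centre of its underside.
- vortex_mixer: Bystander: grey vortex mixer, 130 x 120 x 85 mm; origin at the centre of its underside.
- dish: Bystander: shallow steel instrument dish, 100 x 160 x 28 mm; origin at the centre of its underside.
Not all that is in view belongs to the job. What is shaped like the holder but pink, turquoise or yellow is not meant.

How it is judged:
By the outcome, as a careful person would: the job done as asked, in the order asked, and still so for the second after the job is handed in, with the robot touching nothing.
It also fails if it takes over 72 s, if anything falls off the work surface, if the arm or the gripper's body presses on something with over 40 N, if the wrist force passes 120 N, or if a joint passes its speed limit or range.

ROBOT

A 7-joint arm with a two-finger parallel gripper is mounted at the origin on the work surface. World frame = base frame: x ahead of the robot, y to its left, z up, the work surface at z = 0. Lengths are in m, angles in rad, forces in N, time in s.
With the tool pointing down it reaches from about 0.425 to 0.875 m from the base axis. Payload 8.4 kg.
Tool frame: the origin (TCP) lies on the front face of the gripper's body, between the roots of the fingers; the fingertips stand 73 mm ahead of it and the grasp point (between the pads) lies 54 mm ahead of it (ctrl.tip_reach is the distance from the TCP to the fingertips, in m); z points along the fingers, x is the direction in which the jaws open and shut, and the axes are right-handed (so a half turn about z gives the same grasp; the last joint's range is limited). The gripper opens to 85 mm and grips with 20 to 120 N. Pads are 22 mm wide; open, the fingers measure 114 mm over their backs; the gripper's body (76 mm by 85 mm) begins 54 mm behind the grasp point. The pads swing forward as they close: fully open they stand 13 mm farther back than shut.
Start: joints at [-1.394, 0.333, 0.04, 1.465, -0.013, 1.343, -0.059], TCP at [0.177, 0.625, 0.304] pointing down, gripper open.
Joint ranges: [-2.58, 2.58], [-0.38, 2.09], [-1.3, 1.39], [0.25, 2.4], [-1.5, 4.64], [0.08, 2.09], [-2.65, 2.65]. Speed limits (rad/s): [2.22, 2.22, 2.79, 2.79, 3.14, 3.14, 3.14].

INTERFACE

Orientations are given as a rotation vector (axis times angle).
In Python, from cell import ctrl, solver, telemetry, optics, finish_job, search_frame gives the robot as it stands. Calls block until the motion is done:
- ctrl.move_ptp(position, orientation): joint-space move of the TCP to a pose.
- ctrl.movel(position, ori=None, vel=0.15): straight line of the TCP; ori=None keeps the orientation; vel is the mean speed in m/s.
- ctrl.movej(angles): joint-space move.
- ctrl.command_gripper(opening): finger opening in m; the grip force is fixed at half the most; returns when the fingers have stopped.
- ctrl.pause(seconds).
- solver.inverse_kinematics(position, orientation): joint angles nearest the present ones, or None.
- telemetry.read_state(): the state.
- optics.read_camera(name): name is "side" or "top"; returns (picture, depth): 420x560x3 uint8, blue, green, red; 420x560 float32, m along the optical axis (not along the pixel's ray), 0 where there is no reading.
- optics.camera_info(name): a dict with "fx", "fy", "cx", "cy" (pixels), "camera_from_world" (4x4, takes a point from world to camera coordinates). Camera axes: x right, y up, looking along -z (the intrinsics and any distortion apply to the point x, -y, -z); pixel columns grow to the right and rows downward; lengths in m; the calibration is good to about 2 mm. A picture is of the moment at which its call begins. camera_info takes no time and is no camera call.
A pose or a line that the arm cannot do raises ctrl.IKError and nothing moves.
- finish_job(): hands the job in, once; it reports no verdict.
Trained networks look in the newest picture that a camera, given by its name, has taken for a name from the list of things; names that differ only in an ending like _2 or _b are one class to them, and where a whole thing is asked for, a point or a joint stands for the part that bears it (a point fixed in the world has none). Each returns a list of dicts, best first, with "score" (0 to 1); they miss things now and then, are a little off and sometimes report something else, mostly with a low value. They report only what shows in the picture. A call takes as long as a camera call. They do not tell look-alikes from the thing itself.
- search_frame(target, camera): "point" ([x, y, z] in m, in the coordinates of the camera as it stood for that picture, good to about 4 mm: the middle of the surface that is visible of it).
The state is a dict: "t": time; "joints": joint angles; "joint_velocities": joint speeds; "joint_efforts": joint torques, N m; "eef_pos": TCP position; "ee_rot": TCP orientation; "contact_force": force on the tool from outside, world axes, zero at the start; "moment": the same for the moment, N m; "grip_width": finger opening in m.
Only numpy, scipy, OpenCV 4.12 (cv2) and the standard library are available. Lean on these libraries where they do the work, as an engineer would, in place of code of your own. Each camera call takes 0.05 s, during which the arm holds its last target.

## Working session

There is one attempt and no reset: what is moved stays moved. The work goes in short steps, each a Python script; the robot and the scene stay as the last script left them, time stands still between calls to the robot, and variables do not carry over. Pictures are saved under pics/ and viewed, and the job is handed in when it is done.

```bash
ls; mkdir -p pics
cat > h.py <<'E'
import numpy as np, cv2
from cell import ctrl, solver, telemetry, optics, finish_job, search_frame
def shot(cam,name):
    im,d=optics.read_camera(cam); cv2.imwrite(f'pics/{name}.png',im); np.save(f'pics/{name}.npy',d); return im,d
def unproj(cam,u,v,d):
    c=optics.camera_info(cam); u=np.asarray(u,float);v=np.asarray(v,float);d=np.asarray(d,float)
    p=np.stack([(u-c['cx'])/c['fx']*d,-(v-c['cy'])/c['fy']*d,-d,np.ones_like(d)],-1)
    return (p@np.linalg.inv(np.array(c['camera_from_world'])).T)[...,:3]
def cw(cam,p):
    return (np.linalg.inv(np.array(optics.camera_info(cam)['camera_from_world']))@np.append(p,1))[:3]
def proj(cam,p):
    c=optics.camera_info(cam); q=np.array(c['camera_from_world'])@np.append(p,1)
    return c['cx']+c['fx']*q[0]/-q[2], c['cy']-c['fy']*q[1]/-q[2]
E
python3 - <<'E'
from h import *
for c in ('side','top'):
    shot(c,c+'0'); print(optics.camera_info(c))
    for n in ('carton','holder','end_stop','clip_nose','tube_rack','sanitizer','vortex_mixer','dish'):
        for r in search_frame(n,c)[:4]:
            w=cw(c,r['point']); print(c,n,round(r['score'],2),w.round(3),np.round(proj(c,w)))
s=telemetry.read_state();print(s['t'],s['ee_rot'],s['contact_force'],ctrl.tip_reach)
E
```

```text
pics
{'fx': 509.7816800691221, 'fy': 509.7816800691221, 'cx': 279.3623446921241, 'cy': 205.7956448213655, 'camera_from_world': array([[ 0.69315268, -0.72078284, -0.00338443, -0.28484971],
       [ 0.44139783,  0.42075609,  0.79254796, -0.37814205],
       [-0.56983095, -0.55085062,  0.60980019, -1.45709509],
       [ 0.        ,  0.        ,  0.        ,  1.        ]])}
side carton 0.58 [0.431 0.144 0.162] [252. 206.]
side holder 0.92 [0.307 0.313 0.056] [193. 225.]
side holder 0.9 [ 0.529 -0.245  0.05 ] [362. 272.]
side holder 0.88 [ 0.141 -0.337  0.058] [301. 365.]
side holder 0.72 [ 0.614 -0.484  0.056] [445. 296.]
side end_stop 0.98 [ 0.619 -0.507  0.05 ] [453. 300.]
side end_stop 0.69 [0.648 0.138 0.089] [297. 196.]
side end_stop 0.66 [ 0.138 -0.36   0.045] [307. 374.]
side end_stop 0.64 [0.693 0.282 0.058] [277. 182.]
side clip_nose 0.64 [ 0.643 -0.469  0.103] [449. 277.]
side clip_nose 0.62 [0.702 0.312 0.104] [273. 168.]
side clip_nose 0.6 [ 0.16  -0.315  0.104] [300. 345.]
side clip_nose 0.59 [ 0.551 -0.223  0.102] [362. 253.]
side tube_rack 0.76 [ 0.713 -0.099  0.064] [360.
[... 962 characters left out ...]
0.062] [452. 165.]
top end_stop 0.95 [ 0.181 -0.337  0.063] [413. 307.]
top end_stop 0.66 [0.681 0.289 0.052] [210. 148.]
top clip_nose 0.82 [0.687 0.336 0.1  ] [193. 142.]
top clip_nose 0.73 [ 0.548 -0.222  0.106] [374. 185.]
top clip_nose 0.64 [ 0.163 -0.319  0.107] [411. 314.]
top clip_nose 0.59 [ 0.644 -0.469  0.102] [452. 156.]
top tube_rack 0.6 [ 0.708 -0.088  0.065] [327. 139.]
top sanitizer 0.82 [0.658 0.15  0.109] [252. 150.]
top vortex_mixer 0.57 [ 0.368 -0.194  0.004] [360. 247.]
top vortex_mixer 0.55 [ 0.402 -0.381  0.055] [423. 235.]
top dish 0.65 [ 0.368 -0.194  0.001] [360. 247.]
0.9 [ 2.50571132e+00  1.89487431e+00 -1.29157361e-04] [-0.88338541  0.72076811 -0.07409204] 0.0726
```

View pics/side0.png

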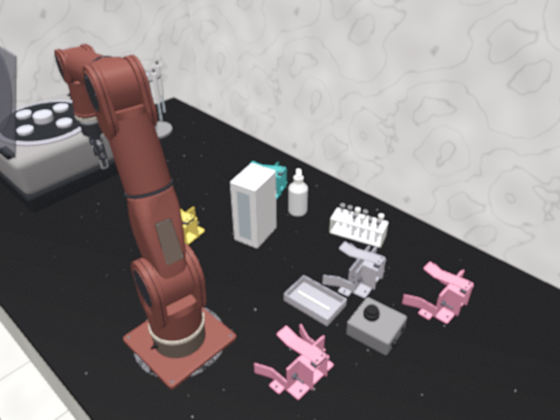

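View pics/top0.png

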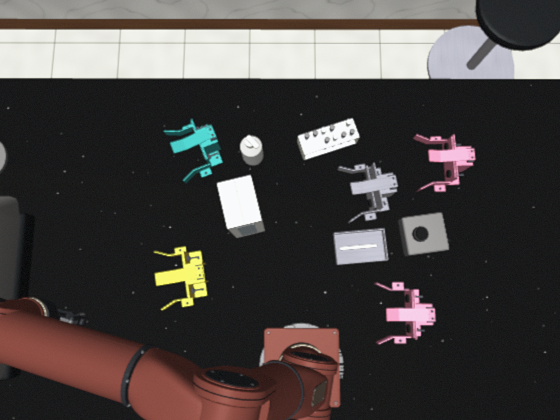

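Four holder look-alikes are in view in the top picture: pink (452,156), pink (413,312), turquoise (205,148) and yellow (186,274). The grey steel one at (374,187) fits, because it is uncoloured and its mouth faces the carton. I'll confirm that in one crop.

Run:
```python
import cv2,numpy as np
a=cv2.imread('pics/top0.png')[140:260,200:420]
cv2.imwrite('pics/crop0.png',cv2.resize(a,None,fx=3.6,fy=3.6,interpolation=cv2.INTER_CUBIC))
b=cv2.imread('pics/side0.png')[150:310,220:400]
cv2.imwrite('pics/crop1.png',cv2.resize(b,None,fx=3.6,fy=3.6,interpolation=cv2.INTER_CUBIC))
```

```text
(no output)
```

View pics/crop0.png

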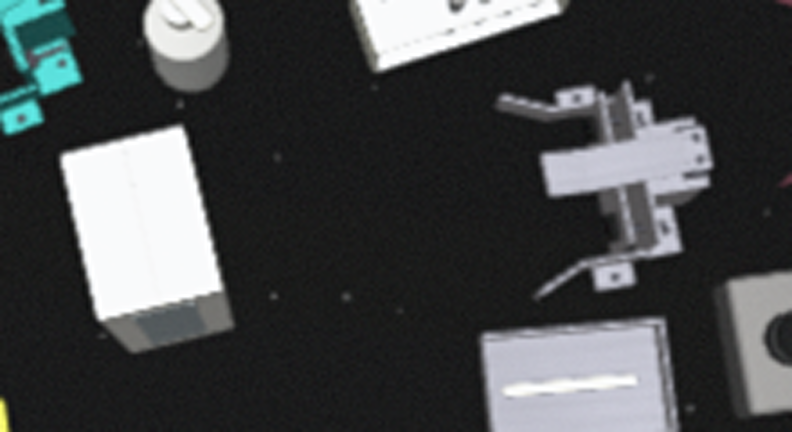

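View pics/crop1.png

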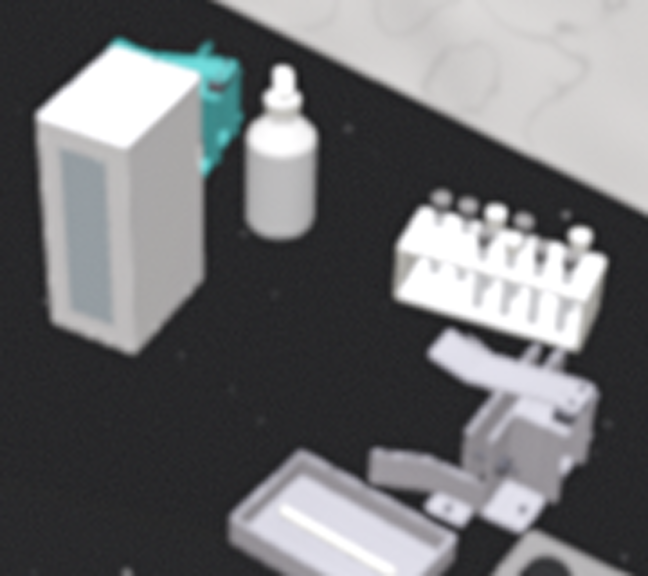

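The crop confirms it: the grey holder has its mouth facing left towards the carton, with the clip nose at about (352,189) in the full picture. Next I'll measure from depth.

Run:
```python
from h import *
vv,uu=np.mgrid[0:420,0:560]
P={}
for c in ('top','side'):
    d=np.load(f'pics/{c}0.npy'); p=unproj(c,uu,vv,d); p[d==0]=np.nan; P[c]=p
    np.save(f'pics/{c}_cloud0.npy',p)
    m=(abs(p[...,2]-.245)<.012)&(abs(p[...,0]-.45)<.12)&(abs(p[...,1]-.16)<.12)
    m=cv2.erode(m.astype(np.uint8),np.ones((3,3)))>0
    q=p[m]; r=cv2.minAreaRect((q[:,:2]*1000).astype(np.float32)); print(c,'carton top',m.sum(),q.mean(0).round(4),r,np.median(q[:,2]))
    # counter check
    f=p[(abs(p[...,0]-.4)<.1)&(abs(p[...,1])<.06)&(p[...,2]<.02)]; print('counter z',np.median(f[:,2]))
# holder rendered top-down map
for c in P:
    p=P[c]; m=(abs(p[...,0]-.55)<.16)&(abs(p[...,1]+.2)<.18)&(p[...,2]>.008)
    q=p[m]; img=np.zeros((640,720,3),np.uint8)
    for x,y,z in q:
        X=int((.18-(y+.2))*2000); Y=int((.16-(x-.55))*2000)
        col=cv2.cvtColor(np.uint8([[[int(min(z/.11,1)*150),255,255]]]),cv2.COLOR_HSV2BGR)[0,0].tolist()
        cv2.circle(img,(X,Y),2,col,-1)
    for k in range(0,8):
        cv2.putText(img,f'{.02-.0-.05*k:.2f}'if 0 else f'{-.02-.05*k:.2f}',(k*100,12),0,.4,(255,255,255)); cv2.putText(img,f'{.71-.05*k:.2f}',(0,k*100+12),0,.4,(255,255,255))
    cv2.imwrite(f'pics/map_{c}.png',img[:600])
```

```text
top carton top 1387 [0.4696 0.1749 0.2445] ((470.2622375488281, 174.5196990966797), (124.73550415039062, 88.33175659179688), 13.887162208557129) 0.24454701880272856
counter z -0.0002113313999787536
side carton top 602 [0.4621 0.1691 0.2454] ((466.28759765625, 171.69195556640625), (128.5793914794922, 93.2081527709961), 12.577960014343262) 0.24551129273287292
counter z 0.0008128266545734952
```

View pics/map_top.png

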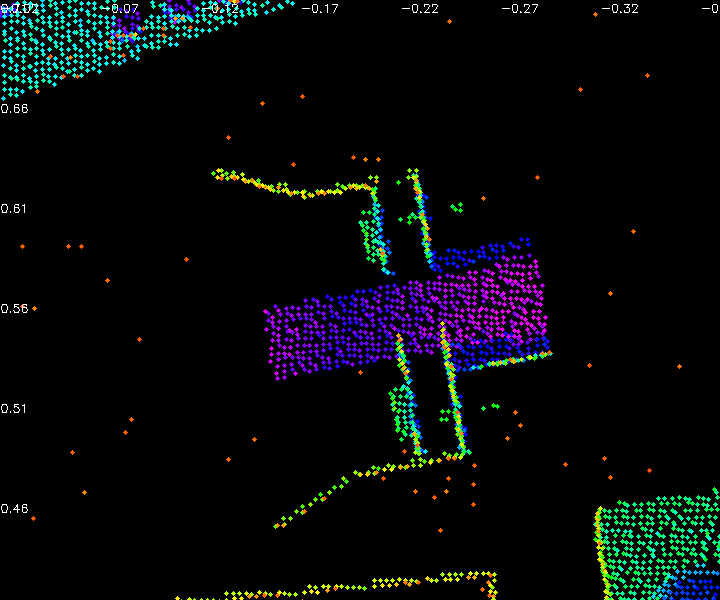

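View pics/map_side.png

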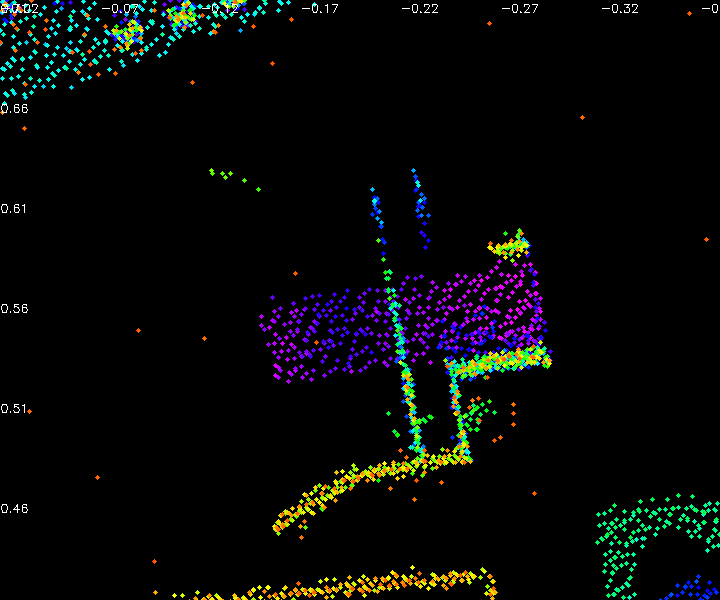

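```bash
cat > fit.py <<'E'
from h import *
P=np.concatenate([np.load(f'pics/{c}_cloud0.npy').reshape(-1,3) for c in('top','side')]); P=P[np.isfinite(P).all(1)]
def line(q):
    vx,vy,x,y=cv2.fitLine((q[:,:2]).astype(np.float32),cv2.DIST_HUBER,0,1e-4,1e-4).ravel(); return np.array([vx,vy]),np.array([x,y])
th=np.deg2rad(9.); c0=np.array([.554,-.228])
for it in range(3):
    X=np.array([-np.sin(th),np.cos(th)]);Y=np.array([-np.cos(th),-np.sin(th)])
    l=(P[:,:2]-c0)@np.c_[X,Y]
    # back plate band
    bp=(abs(l[:,0])<.006)&(abs(l[:,1])<.075)&(P[:,2]>.04)&(P[:,2]<.097)&(abs(l[:,1])>.022)
    v,o=line(P[bp]); a=np.arctan2(v[1],v[0]) if v[0]>0 else np.arctan2(-v[1],-v[0]); 
    # cheeks straight parts
    ch=(l[:,0]>-.003)&(l[:,0]<.053)&(abs(abs(l[:,1])-.07)<.006)&(P[:,2]>.01)&(P[:,2]<.04)
    L=l[ch]; A=L[L[:,1]>0]; B=L[L[:,1]<0]
    clip=(l[:,0]>-.04)&(l[:,0]<.09)&(abs(l[:,1])<.028)&(P[:,2]>.09)
    vc,oc=line(P[clip]); ac=np.arctan2(-vc[0],vc[1]) if vc[1]>0 else np.arctan2(vc[0],-vc[1])
    mid=(np.median(A[:,1])+np.median(B[:,1]))/2
    print('plate ang',np.rad2deg(a),'clip line ang',np.rad2deg(ac),'plate off',np.median(l[bp,0]),l[bp,0].std(),'cheeks',np.median(A[:,1]),np.median(B[:,1]),'clip mid',(l[clip,1].min()+l[clip,1].max())/2, 'slopes',np.polyfit(A[:,0],A[:,1],1)[0],np.polyfit(B[:,0],B[:,1],1)[0])
    th=a; c0=c0+X*np.median(l[bp,0])+Y*mid
print('th',np.rad2deg(th),'c0',c0)
X=np.array([-np.sin(th),np.cos(th)]);Y=np.array([-np.cos(th),-np.sin(th)])
l=(P[:,:2]-c0)@np.c_[X,Y]
near=(abs(l[:,1])<.065)&(l[:,0]>.008)&(l[:,0]<.045)&(P[:,2]>.01)&(P[:,2]<.085)
for lo in np.arange(.01,.085,.01):
    s=near&(P[:,2]>=lo)&(P[:,2]<lo+.01)
    print(round(lo,3),np.percentile(l[s,0],[5,25,50,75,95]).round(4),s.sum())
b=near&(abs(abs(l[:,1])-.045)<.014)&(abs(P[:,2]-.045)<.014)
print('buffer',np.percentile(l[b,0],[50,75,90,97]).round(4),b.sum())
clip=(l[:,0]>-.04)&(l[:,0]<.1)&(abs(l[:,1])<.028)&(P[:,2]>.085)
for x in np.arange(-.03,.1,.01):
    s=clip&(abs(l[:,0]-x)<.005); print(round(x,3),np.median(P[s,2]).round(4),s.sum())
# carton
for z0,z1 in((.22,.26),(.02,.23)):
  s=(l[:,0]>.3)&(l[:,0]<.52)&(abs(l[:,1])<.12)&(P[:,2]>z0)&(P[:,2]<z1)
  print('carton x,y ext',np.percentile(l[s,0],[.3,1,5,50,95,99,99.7]).round(3),np.percentile(l[s,1],[.3,1,5,50,95,99,99.7]).round(3))
  r=cv2.minAreaRect((l[s]*1000).astype(np.float32));print(r)
# near face fit (normal toward -X), from side/top
s=(l[:,0]>.34)&(l[:,0]<.40)&(abs(l[:,1])<.055)&(P[:,2]>.02)&(P[:,2]<.22)
p=np.polyfit(l[s,1],l[s,0],1);print('near face x at y0',p[1],'ang',np.rad2deg(np.arctan(p[0])),s.sum())
s=(l[:,0]>.37)&(l[:,0]<.44)&(abs(abs(l[:,1])-.065)<.02)&(P[:,2]>.02)&(P[:,2]<.22)
p=np.polyfit(l[s,0],l[s,1],1);print('side face',p[1]+p[0]*.41,'ang',np.rad2deg(np.arctan(p[0])),s.sum())
E
python3 fit.py
```

```text
plate ang 6.6829996 clip line ang 8.904045 plate off -0.0017536324124039567 0.0034824601246994636 cheeks 0.07438572664538114 -0.06646605715113234 clip mid 0.0005297552957896808 slopes 0.033591198265932216 -0.00041014512920573953
plate ang 3.5255609 clip line ang 7.8352885 plate off -0.0050982459221134944 0.003476369493311558 cheeks 0.07250301528950862 -0.06884561754859422 clip mid 0.00036033519050144083 slopes 0.06290656209888358 0.052532630788248554
plate ang 7.184906 clip line ang 7.336392 plate off 0.0010021293867695014 0.0022281956203240986 cheeks 0.0717823763949471 -0.06900215711042604 clip mid -0.0004508712058063462 slopes 0.10716552984365434 0.020594910560185316
th 7.184906 c0 [ 0.54769118 -0.23471317]
0.01 [0.0126 0.0137 0.0149 0.0159 0.0188] 18
0.02 [0.0129 0.0137 0.0151 0.0163 0.0175] 15
0.03 [0.0115 0.0134 0.0145 0.0179 0.0258] 26
0.04 [0.0121 0.0144 0.0171 0.0222 0.0262] 53
0.05 [0.0129 0.0145 0.0171 0.0206 0.0247] 89
0.06 [0.0121 0.0141 0.0152 0.0169 0.0193] 45
0.07 [0.0119 0.0138 0.0149 0.0173 0.0194] 52
0.08 [0.0119 0.0138 0.0154 0.0171 0.0195] 45
buffer [0.0197 0.0228 0.0259 0.0267] 91
-0.03 0.1049 103
-0.02 0.1031 102
-0.01 0.1012 102
0.0 0.101 70
0.01 0.099 68
0.02 0.0974 69
0.03 0.0977 59
0.04 0.0951 63
0.05 0.096 64
0.06 0.0991 68
0.07 0.1025 62
0.08 0.1038 42
0.09 nan 0
carton x,y ext [0.362 0.364 0.37  0.412 0.458 0.465 0.468] [-0.044 -0.04  -0.032  0.031  0.089  0.094  0.095]
((417.1236572265625, 26.224979400634766), (101.51412963867188, 140.8228759765625), 6.134973049163818)
carton x,y ext [0.36  0.362 0.364 0.379 0.447 0.454 0.457] [-0.044 -0.042 -0.027  0.085  0.094  0.097  0.099]
((384.5583190917969, 45.624874114990234), (160.67298889160156, 85.7887954711914), 59.43886947631836)
near face x at y0 0.37298742414004654 ang -7.090632658407303 724
side face 0.08382015449838824 ang 4.302912427699534 136
  return _methods._mean(a, axis=axis, dtype=dtype,
  ret = ret.dtype.type(ret / rcount)
```

```bash
cat > fit2.py <<'E'
from h import *
from scipy.optimize import least_squares
t=.0015
def seg(q,a,b):
    a=np.array(a);b=np.array(b);u=np.clip(((q-a)@(b-a))/((b-a)@(b-a)),0,1);return np.linalg.norm(q-a-u[:,None]*(b-a),axis=1)
def loc(par,q):
    X=np.array([-np.sin(par[2]),np.cos(par[2])]);Y=np.array([-np.cos(par[2]),-np.sin(par[2])])
    return (q-par[:2])@np.c_[X,Y]
for cams in (('top',),('side',),('top','side')):
    P=np.concatenate([np.load(f'pics/{c}_cloud0.npy').reshape(-1,3) for c in cams]); P=P[np.isfinite(P).all(1)]
    par=np.array([.556,-.229,np.deg2rad(9)])
    for it in range(6):
        l=loc(par,P[:,:2]); z=P[:,2]
        m1=(z>.012)&(z<.037)&(l[:,0]>0)&(l[:,0]<.1)&(abs(l[:,1])>.062)&(abs(l[:,1])<.1)&(np.minimum.reduce([seg(np.c_[l[:,0],abs(l[:,1])],(0,.0705),(.055,.0705)),seg(np.c_[l[:,0],abs(l[:,1])],(.055,.0705),(.098,.09))])<.007)
        m2=(z>.045)&(z<.089)&(abs(l[:,0])<.008)&(abs(l[:,1])<.072)&(abs(l[:,1])>.035)
        m3=(z>.092)&(l[:,0]>-.045)&(l[:,0]<.084)&(abs(l[:,1])<.03)
        def f(p):
            a=loc(p,P[m1,:2]); a[:,1]=abs(a[:,1])
            r1=np.minimum(seg(a,(0,.0705),(.055,.0705)),seg(a,(.055,.0705),(.098,.09)))
            r2=loc(p,P[m2,:2])[:,0]
            b=loc(p,P[m3,:2])[:,1]; r3=np.maximum(abs(b)-.018,0)
            return np.r_[r1,r2,r3]
        par=least_squares(f,par,loss='soft_l1',f_scale=.0015).x
    X=np.array([-np.sin(par[2]),np.cos(par[2])])
    l=loc(par,P[:,:2])
    print(cams,par[:2].round(4),np.rad2deg(par[2]).round(2),m1.sum(),m2.sum(),m3.sum(),'rms',np.sqrt(np.mean(f(par)**2)), 'clip y',np.percentile(l[m3,1],[2,98]))
    nb=(abs(l[:,1])<.066)&(l[:,0]>.007)&(l[:,0]<.045)&(z>.012)&(z<.085)
    for nm,s in(('plate',nb&(abs(z-.045)>.02)),('buf+',nb&(abs(l[:,1]-.045)<.012)&(abs(z-.045)<.012)),('buf-',nb&(abs(l[:,1]+.045)<.012)&(abs(z-.045)<.012))):
        if s.sum(): print(nm,np.percentile(l[s,0],[10,50,75,90,97]).round(4),s.sum())
    # carton top
    s=(abs(z-.245)<.012)&(l[:,0]>.3)&(l[:,0]<.52)&(abs(l[:,1])<.13)
    r=cv2.minAreaRect((l[s]*1000).astype(np.float32));print('carton top',r)
    s=(l[:,0]>.34)&(l[:,0]<.39)&(abs(l[:,1])<.05)&(z>.02)&(z<.22)
    if s.sum()>50:
        p=np.polyfit(l[s,1],l[s,0],1);rr=abs(l[s,0]-np.polyval(p,l[s,1]));k=rr<.005
        p=np.polyfit(l[s,1][k],l[s,0][k],1);print('near face at y=0',p[1],np.rad2deg(np.arctan(p[0])),k.sum())
    s=(l[:,0]>.35)&(l[:,0]<.48)&(l[:,1]>.05)&(l[:,1]<.1)&(z>.02)&(z<.22)
    print('side+y',np.percentile(l[s,1],[5,50,95]),s.sum())
    np.save('hold.npy',par)
E
python3 fit2.py
```

```text
('top',) [ 0.5522 -0.24  ] 9.98 112 91 514 rms 0.0015289431295561504 clip y [-0.01910843  0.02182512]
plate [0.0201 0.0221 0.0226 0.0232 0.0235] 70
buf+ [0.0222 0.0282 0.0301 0.0306 0.0309] 27
buf- [0.024  0.028  0.0298 0.0302 0.0307] 23
carton top ((422.5208740234375, 7.570213317871094), (94.97161102294922, 131.3109893798828), 4.086198806762695)
side+y [0.06957978 0.072986   0.07570706] 293
('side',) [ 0.5508 -0.2415] 9.02 192 73 389 rms 0.0021398916023923987 clip y [-0.02077435  0.02613605]
plate [0.021  0.0229 0.0241 0.025  0.0262] 66
buf+ [0.0171 0.0218 0.023  0.0316 0.0334] 26
buf- [0.0247 0.0252 0.0254 0.0256 0.0257] 2
carton top ((425.3873596191406, 14.935806274414062), (100.4877700805664, 140.9635772705078), 4.604555130004883)
near face at y=0 0.3791169370620878 -5.107434425854715 702
side+y [0.05686381 0.07758237 0.0834766 ] 1262
('top', 'side') [ 0.5515 -0.2404] 9.7 307 165 900 rms 0.0018572429863143922 clip y [-0.02057231  0.02453724]
plate [0.0203 0.0223 0.023  0.0238 0.0251] 134
buf+ [0.018  0.0229 0.0298 0.031  0.0319] 55
buf- [0.0174 0.0277 0.0302 0.0307 0.0311] 26
carton top ((424.5564880371094, 10.745845794677734), (100.48777770996094, 140.9635772705078), 3.9220216274261475)
near face at y=0 0.37777049644729616 -4.405070316343369 740
side+y [0.05955594 0.07382103 0.07883171] 1521
```

```bash
cat >> h.py <<'E'
from scipy.spatial.transform import Rotation as R
H=np.load('hold.npy')
Xh=np.array([-np.sin(H[2]),np.cos(H[2])]);Yh=np.array([-np.cos(H[2]),-np.sin(H[2])])
def W(x,y,z): return np.r_[H[:2]+x*Xh+y*Yh,z]
def L(p): p=np.asarray(p);q=p[:2]-H[:2];return np.array([q@Xh,q@Yh])
def ori(psi,flip=0): # tool x along carton/holder y rotated psi (rad) from holder frame; z down
    x=np.r_[-Yh,0]; x=R.from_rotvec([0,0,psi]).apply(x)*(-1 if flip else 1); z=np.array([0,0,-1.]); return R.from_matrix(np.c_[x,np.cross(z,x),z]).as_rotvec()
def F():
    s=telemetry.read_state(); f=s['contact_force']; return s['t'],np.array([f[:2]@Xh,f[:2]@Yh,f[2]]).round(2),L(s['eef_pos']).round(4)
E
python3 - <<'E'
from h import *
psi=np.deg2rad(4.)
# carton centre top (.4235,.009); axis dir (cos4,sin4)
def C(d,z): return W(.4235+d*np.cos(psi),.009+d*np.sin(psi),z)
for fl in (0,1):
    for d,z in((.12,.29),(.07,.29),(-.02,.29)):
        q=solver.inverse_kinematics(C(d,z),ori(psi,fl)); print(fl,d,None if q is None else np.round(q,2))
    for x in (.45,.38,.28): 
        q=solver.inverse_kinematics(W(x,0,.108),ori(0,fl)); print(fl,x,None if q is None else np.round(q,2))
print(C(.12,.29))
E
```

```text
0 0.12 [-1.06  0.09  0.43  1.79 -0.04  1.26 -0.39]
0 0.07 [-1.03  0.06  0.48  1.83 -0.03  1.26 -0.31]
0 -0.02 [-0.95  0.02  0.55  1.86 -0.01  1.26 -0.15]
0 0.45 [-0.92  0.28  0.49  2.01 -0.17  0.88 -0.17]
0 0.38 [-0.86  0.27  0.57  2.04 -0.19  0.88 -0.02]
0 0.28 [-0.83  0.31  0.77  2.05 -0.27  0.89  0.26]
1 0.12 [ 0.3   0.25 -1.1   1.73  0.23  1.3   2.53]
1 0.07 None
1 -0.02 None
1 0.45 [ 0.43  0.5  -1.09  1.95  0.53  1.01  2.4 ]
1 0.38 [ 0.57  0.47 -1.09  1.98  0.5   0.99  2.55]
1 0.28 [-1.16  0.53  1.23  2.06 -0.61  0.98 -2.58]
[0.44286889 0.29210021 0.29      ]
```

Run:
```python
from h import *
psi=np.deg2rad(4.)
def C(d,z): return W(.4235+d*np.cos(psi),.009+d*np.sin(psi),z)
ctrl.move_ptp(C(.11,.29),ori(psi)); print(F(),telemetry.read_state()['grip_width'])
ctrl.movel(C(.07,.29),vel=.1)
f0=F(); print(f0)
hit=None
for d in np.arange(.065,-.03,-.005):
    ctrl.movel(C(d,.29),vel=.05); f=F(); print(round(d,3),f)
shot('side','side1');shot('top','top1')
```

```text
(2.5, array([0.21, 0.26, 0.27]), array([0.5351, 0.0171])) 0.08543701431693282
(3.05, array([ 0.62,  0.24, -1.24]), array([0.493 , 0.0138]))
0.065 (3.3, array([0.28, 1.06, 0.88]), array([0.4883, 0.0135]))
0.06 (3.55, array([ 1.25,  0.62, -1.08]), array([0.4833, 0.0132]))
0.055 (3.8, array([ 0.55, -0.82, -0.79]), array([0.4781, 0.0127]))
0.05 (4.05, array([ 0.71, -1.03,  0.62]), array([0.4729, 0.0124]))
0.045 (4.3, array([1.36, 0.75, 0.44]), array([0.4679, 0.0121]))
0.04 (4.55, array([ 1.48, -0.24, -0.23]), array([0.4629, 0.0118]))
0.035 (4.8, array([1.7 , 1.07, 0.22]), array([0.4579, 0.0115]))
0.03 (5.05, array([ 1.69, -0.57,  0.14]), array([0.453 , 0.0111]))
0.025 (5.3, array([ 0.27, -0.56,  1.33]), array([0.448 , 0.0107]))
0.02 (5.55, array([ 0.5 , -0.46,  0.69]), array([0.443 , 0.0104]))
0.015 (5.8, array([0.55, 0.17, 0.39]), array([0.438, 0.01 ]))
0.01 (6.05, array([ 1.1 ,  0.22, -0.38]), array([0.433 , 0.0097]))
0.005 (6.3, array([ 0.59, -0.06, -0.73]), array([0.428 , 0.0093]))
0.0 (6.55, array([ 0.81, -0.33, -0.01]), array([0.423, 0.009]))
-0.005 (6.8, array([-0.09, -0.08,  0.33]), array([0.418 , 0.0086]))
-0.01 (7.05, array([ 0.12, -0.52, -0.19]), array([0.4131, 0.0083]))
-0.015 (7.3, array([-0.18, -0.43,  0.28]), array([0.4081, 0.0079]))
-0.02 (7.55, array([-0.24,  0.01, -0.6 ]), array([0.4031, 0.0075]))
-0.025 (7.8, array([-0.2 ,  0.43,  0.24]), array([0.3982, 0.0072]))
```

View pics/side1.png

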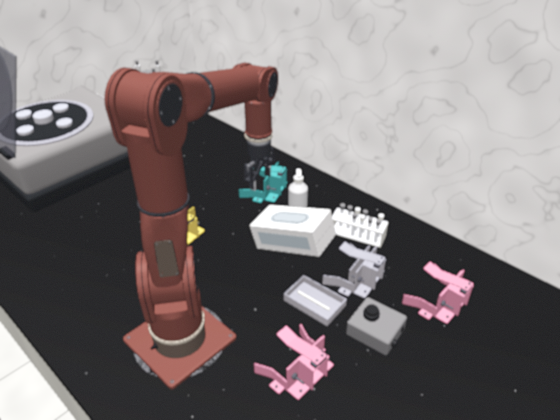

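View pics/top1.png

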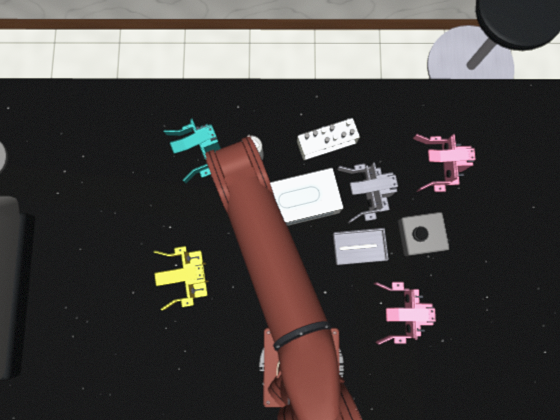

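The carton has toppled with its opening up (oval at about (300,195) in the top picture and (290,217) in the side picture), and its leading end is in front of the grey mouth. Now I'll measure how it lies.

```bash
cat > cart.py <<'E'
from h import *
import sys
def meas(tag,cams=('top','side')):
    vv,uu=np.mgrid[0:420,0:560]
    for c in cams:
        d=np.load(f'pics/{c}{tag}.npy'); p=unproj(c,uu,vv,d).reshape(-1,3); im=cv2.imread(f'pics/{c}{tag}.png').reshape(-1,3).astype(int)
        l=(p[:,:2]-H[:2])@np.c_[Xh,Yh]
        m=(d.ravel()>0)&(abs(p[:,2]-.095)<.009)&(l[:,0]>.0)&(l[:,0]<.42)&(abs(l[:,1])<.095)&(im.min(1)>120)&(im.max(1)-im.min(1)<40)
        M=cv2.morphologyEx(m.reshape(420,560).astype(np.uint8),cv2.MORPH_OPEN,np.ones((3,3)))
        n,lab,st,_=cv2.connectedComponentsWithStats(M); k=1+np.argmax(st[1:,4]); m=lab.ravel()==k
        q=l[m]
        print(c,m.sum(),'z',np.median(p[m,2]).round(4),cv2.minAreaRect((q*1000).astype(np.float32)))
        # edges
        yl=np.percentile(q[:,1],[1,99]); xl=np.percentile(q[:,0],[1,99])
        bins=np.arange(xl[0]+.015,xl[1]-.015,.008)
        lo=[];hi=[];bx=[]
        for b in bins:
            s=abs(q[:,0]-b)<.004
            if s.sum()>6: lo.append(q[s,1].min());hi.append(q[s,1].max());bx.append(b)
        a=np.polyfit(bx,lo,1);b=np.polyfit(bx,hi,1)
        print('  side edges ang',np.rad2deg(np.arctan([a[0],b[0]])).round(2),'y at x=.25',np.polyval(a,.25).round(4),np.polyval(b,.25).round(4))
        by=np.arange(yl[0]+.015,yl[1]-.015,.006)
        fr=[q[abs(q[:,1]-y)<.003,0].min() for y in by]; bk=[q[abs(q[:,1]-y)<.003,0].max() for y in by]
        a=np.polyfit(by,fr,1);b=np.polyfit(by,bk,1)
        print('  lead x',a[1].round(4),np.rad2deg(np.arctan(a[0])).round(2),'trail x',b[1].round(4),np.rad2deg(np.arctan(b[0])).round(2))
if __name__=='__main__': meas(*sys.argv[1:2])
E
python3 cart.py 1
```

```text
top 2581 z 0.095 ((223.73251342773438, -5.1847381591796875), (196.171875, 130.70498657226562), 4.3173112869262695)
  side edges ang [4.29 3.77] y at x=.25 -0.0674 0.0615
  lead x 0.1267 -3.93 trail x 0.316 -10.87
side 525 z 0.0962 ((276.02978515625, 2.7162857055664062), (260.68731689453125, 135.4460906982422), 2.854006290435791)
  side edges ang [-7.16  3.74] y at x=.25 0.0452 0.0652
  lead x 0.1479 -3.72 trail x 0.4015 -5.24
```

```bash
python3 - <<'E'
from h import *
ctrl.movel(W(.425,0,.29),ori(0),vel=.15)
ctrl.movel(W(.425,0,.108),vel=.15); print(F())
ctrl.movel(W(.395,0,.108),vel=.06); print(F())
for x in np.arange(.387,.34,-.008):
    ctrl.movel(W(x,0,.108),vel=.04); f=F(); print(round(x,3),f)
    if f[1][0]>15: break
shot('side','side2');shot('top','top2')
E
python3 cart.py 2
```

```text
(9.6, array([-0.44,  0.16, -0.2 ]), array([ 0.4251, -0.0005]))
(10.25, array([-0.  , -0.62,  0.06]), array([ 0.395, -0.   ]))
0.387 (10.6, array([ 0.15,  0.21, -1.05]), array([ 0.3868, -0.    ]))
0.379 (10.95, array([ 0.12, -0.57,  0.08]), array([0.3786, 0.    ]))
0.371 (11.3, array([ 0.31, -0.27,  0.63]), array([3.705e-01, 1.000e-04]))
0.363 (11.65, array([ 0.18, -0.04,  0.54]), array([3.623e-01, 1.000e-04]))
0.355 (12.0, array([ 0.06, -0.97, -0.81]), array([3.543e-01, 1.000e-04]))
0.347 (12.35, array([ 0.6 , -0.08, -0.09]), array([3.463e-01, 1.000e-04]))
top 2911 z 0.0953 ((143.66726684570312, 4.218177795410156), (276.2616271972656, 130.92372131347656), 0.0012308123987168074)
  side edges ang [-11.23  13.23] y at x=.25 -0.0708 0.0819
  lead x 0.0531 13.39 trail x 0.2792 2.42
side 2057 z 0.0957 ((209.7324676513672, 5.621604919433594), (139.61090087890625, 252.6758575439453), 89.67166900634766)
  side edges ang [-0.13  0.35] y at x=.25 -0.0597 0.0717
  lead x 0.0879 -1.96 trail x 0.3295 0.4
```

View pics/side2.png

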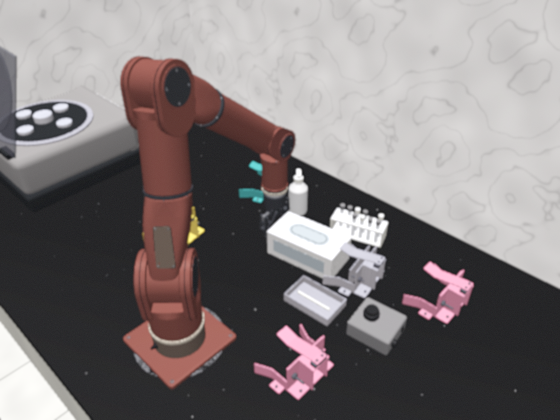

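View pics/top2.png

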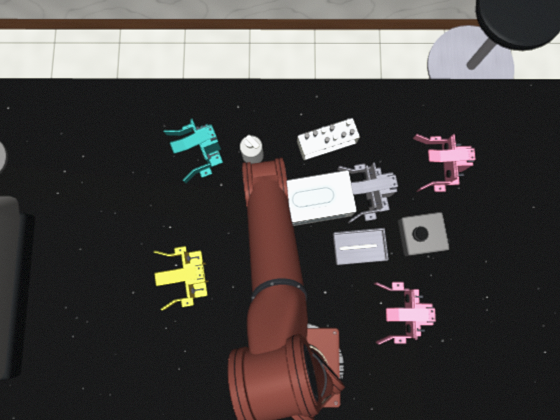

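```bash
cat > lat.py <<'E'
from h import *
import sys
tag=sys.argv[1]; x0,x1=float(sys.argv[2]),float(sys.argv[3])
vv,uu=np.mgrid[0:420,0:560]
for c in('top','side'):
    d=np.load(f'pics/{c}{tag}.npy'); p=unproj(c,uu,vv,d).reshape(-1,3)
    l=(p[:,:2]-H[:2])@np.c_[Xh,Yh]
    m=(d.ravel()>0)&(abs(p[:,2]-.0955)<.004)&(l[:,0]>x0)&(l[:,0]<x1)&(abs(l[:,1])<.09); q=l[m]
    bx=np.arange(x0+.005,x1-.004,.008); e=[(np.percentile(q[abs(q[:,0]-b)<.004,1],[1.5,98.5])) for b in bx]
    e=np.array(e); 
    for k in (0,1): a=np.polyfit(bx,e[:,k],1); print(c,'edge',np.polyval(a,(x0+x1)/2).round(4),np.rad2deg(np.arctan(a[0])).round(2))
E
python3 lat.py 2 .11 .23
python3 - <<'E'
import cv2
a=cv2.imread('pics/top2.png')[150:240,270:420]
cv2.imwrite('pics/crop2.png',cv2.resize(a,None,fx=5,fy=5,interpolation=cv2.INTER_CUBIC))
E
```

```text
top edge -0.0576 -0.17
top edge 0.0666 -0.45
side edge -0.0567 1.1
side edge 0.0691 -0.28
```

View pics/crop2.png

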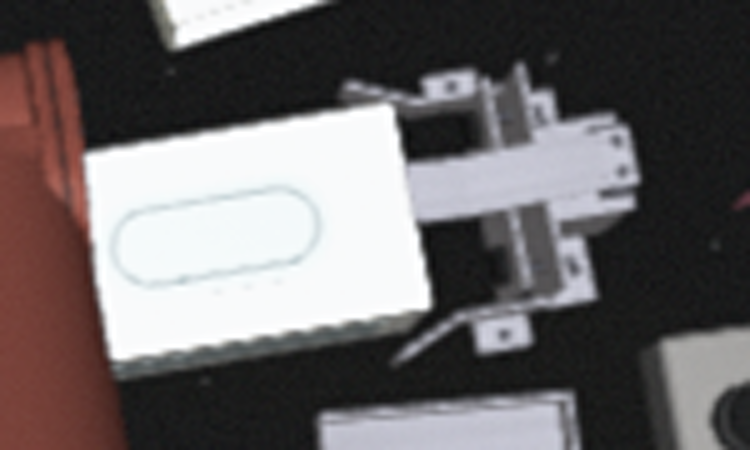

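```bash
python3 - <<'E'
from h import *
for x in np.arange(.340,.2975,-.006):
    ctrl.movel(W(x,0,.108),vel=.04); f=F(); print(round(x,4),f)
    if f[1][0]>16: break
shot('side','side3');shot('top','top3')
for c in('side','top'):
    a=cv2.imread(f'pics/{c}3.png'); a=a[140:260,260:420] if c=='top' else a[170:320,250:410]
    cv2.imwrite(f'pics/crop3{c}.png',cv2.resize(a,None,fx=4.5,fy=4.5 if c=='top' else 4,interpolation=cv2.INTER_CUBIC)[:600])
E
python3 lat.py 3 .11 .22
```

```text
0.34 (12.775, array([ 0.36, -0.45, -0.01]), array([0.3395, 0.    ]))
0.334 (13.075, array([ 0.03, -0.09,  0.33]), array([0.3336, 0.    ]))
0.328 (13.375, array([-0.18, -0.44, -0.4 ]), array([0.3277, 0.    ]))
0.322 (13.675, array([ 1.56, -0.76, -0.43]), array([ 0.322, -0.   ]))
0.316 (13.975, array([ 5.42, -0.74, -1.14]), array([ 3.168e-01, -1.000e-04]))
0.31 (14.275, array([ 5.51, -1.11, -0.82]), array([ 3.11e-01, -1.00e-04]))
0.304 (14.575, array([ 3.75, -0.61, -0.9 ]), array([ 3.048e-01, -1.000e-04]))
0.298 (14.875, array([ 4.81, -0.38, -1.25]), array([ 2.988e-01, -2.000e-04]))
top edge -0.0584 -0.21
top edge 0.0661 0.61
side edge -0.057 1.65
side edge 0.0688 0.77
```

View pics/crop3top.png

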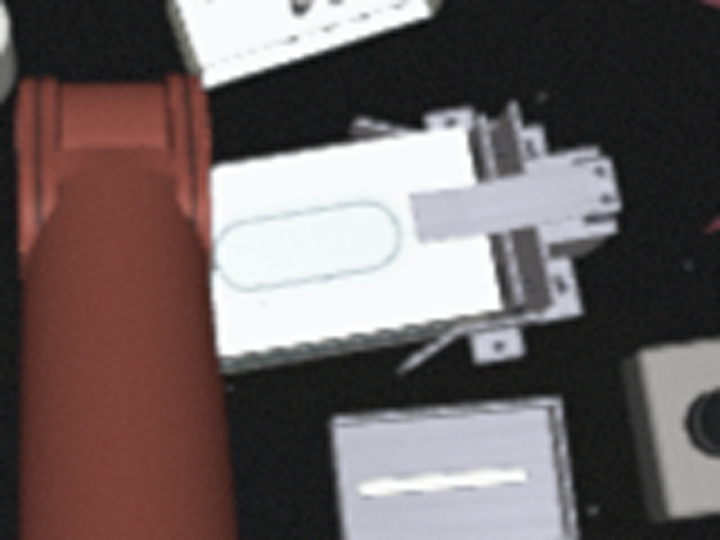

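View pics/crop3side.png

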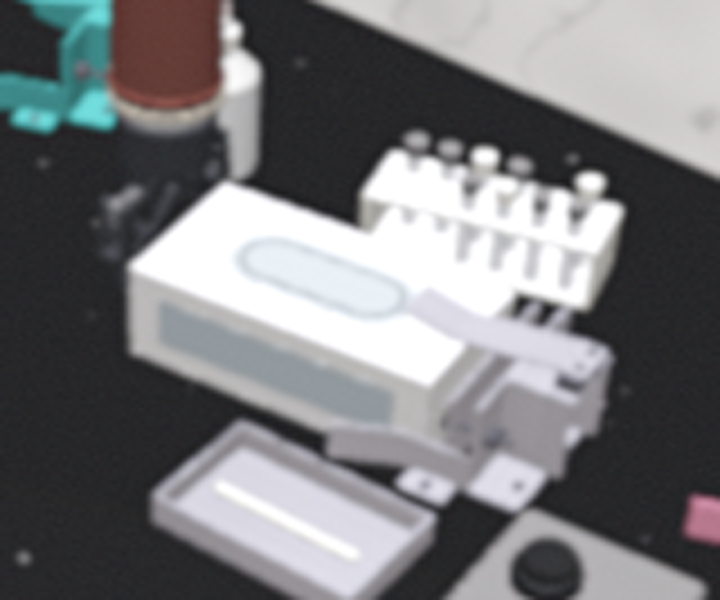

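Run:
```python
from h import *
x=.298
while x>.272:
    f=F()[1][0]
    x-=.001 if f<10 else .0005
    ctrl.movel(W(x,0,.108),vel=.01); ctrl.pause(.1)
    fs=[F()[1] for _ in range(3)]; fm=np.mean([a[0] for a in fs]); print(round(x,4),fm.round(2),fs[-1],F()[2],F()[0])
    if fm>17: break
```

```text
0.297 6.45 [ 6.45 -1.21 -0.19] [ 2.982e-01 -2.000e-04] 15.325
0.296 7.78 [ 7.78 -0.73 -0.98] [ 2.974e-01 -2.000e-04] 15.675
0.295 7.39 [ 7.39 -0.17  0.26] [ 2.965e-01 -2.000e-04] 16.025
0.294 7.6 [ 7.6  -0.82 -0.61] [ 2.955e-01 -2.000e-04] 16.375
0.293 8.14 [ 8.14 -0.74 -1.17] [ 2.945e-01 -2.000e-04] 16.725
0.292 7.85 [ 7.85 -0.5  -0.79] [ 2.935e-01 -2.000e-04] 17.075
0.291 8.64 [ 8.64 -0.38 -0.69] [ 2.926e-01 -2.000e-04] 17.425
0.29 9.31 [ 9.31 -0.69  0.61] [ 2.92e-01 -2.00e-04] 17.775
0.289 11.02 [11.02  0.91  0.9 ] [ 2.914e-01 -1.000e-04] 18.125
0.2885 11.75 [11.75 -0.23  0.82] [ 2.911e-01 -1.000e-04] 18.475
0.288 12.11 [12.11  0.54  1.58] [ 2.909e-01 -1.000e-04] 18.825
0.2875 14.38 [14.38  1.13  1.91] [ 2.906e-01 -1.000e-04] 19.175
0.287 16.13 [16.13  1.16  2.14] [ 0.2903 -0.    ] 19.525
0.2865 16.11 [16.11  1.9   2.11] [ 0.29 -0.  ] 19.875
0.286 16.55 [16.55  1.74  2.92] [ 0.2898 -0.    ] 20.225
0.2855 16.76 [16.76  3.42  2.71] [0.2894 0.    ] 20.575
0.285 18.37 [18.37  2.88  2.35] [0.2891 0.    ] 20.925
```

```bash
cat > gap.py <<'E'
from h import *
import sys
tag=sys.argv[1]
shot('side','side'+tag);shot('top','top'+tag); print(F())
vv,uu=np.mgrid[0:420,0:560]
for c in('side','top'):
    a=cv2.imread(f'pics/{c}{tag}.png'); a=a[150:230,320:410] if c=='top' else a[210:310,310:400]
    cv2.imwrite(f'pics/crop{tag}{c}.png',cv2.resize(a,None,fx=6.5,fy=6,interpolation=cv2.INTER_CUBIC))
    d=np.load(f'pics/{c}{tag}.npy'); p=unproj(c,uu,vv,d).reshape(-1,3); l=(p[:,:2]-H[:2])@np.c_[Xh,Yh]
    m=(d.ravel()>0)&(abs(p[:,2]-.0955)<.004)&(l[:,0]>-.01)&(l[:,0]<.1)&(abs(l[:,1])<.07)&(abs(l[:,1])>.022)
    b=np.r_[np.arange(-.052,-.024,.006),np.arange(.026,.058,.006)]
    e=[]
    for y in b:
        v=l[m&(abs(l[:,1]-y)<.003),0]; v=v[v>.012]; e.append(v.min() if len(v) else np.nan)
    print(c,'lead edge',np.c_[b,e].round(4).tolist())
    st=(d.ravel()>0)&(p[:,2]>.06)&(p[:,2]<.089)&(l[:,0]>.012)&(l[:,0]<.03)&(abs(l[:,1])<.065)
    for k,s in(('-',st&(l[:,1]<-.02)),('+',st&(l[:,1]>.02))):
        if s.sum(): print('  stop plate',k,np.median(l[s,0]).round(4),s.sum())
E
python3 gap.py 4; python3 lat.py 4 .1 .22
```

```text
(21.025, array([18.32,  2.35,  3.15]), array([0.2891, 0.    ]))
side lead edge [[-0.052, 0.0328], [-0.046, 0.0288], [-0.04, 0.0291], [-0.034, 0.0329], [-0.028, 0.0376], [0.026, 0.0288], [0.032, 0.0288], [0.038, 0.0312], [0.044, 0.0288], [0.05, 0.0297], [0.056, 0.0322]]
  stop plate - 0.0232 16
  stop plate + 0.0225 63
top lead edge [[-0.052, 0.0227], [-0.046, 0.0306], [-0.04, 0.0292], [-0.034, 0.0295], [-0.028, 0.0285], [0.026, 0.0294], [0.032, 0.0282], [0.038, 0.0287], [0.044, 0.0274], [0.05, 0.0287], [0.056, 0.0294]]
  stop plate - 0.0223 21
  stop plate + 0.0221 25
top edge -0.0547 8.25
top edge 0.0658 0.58
side edge -0.0578 0.51
side edge 0.0686 -1.06
```

View pics/crop4top.png

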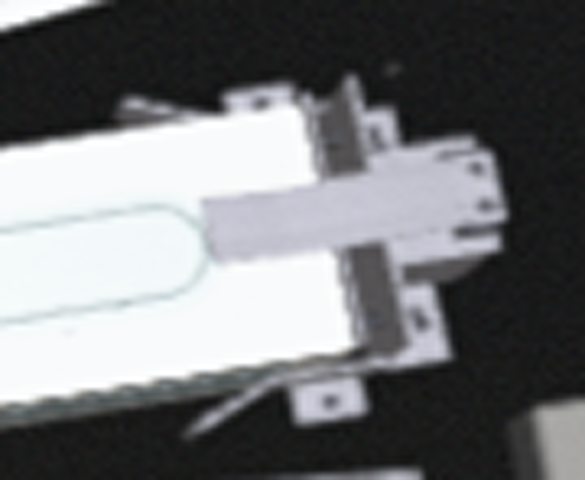

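View pics/crop4side.png

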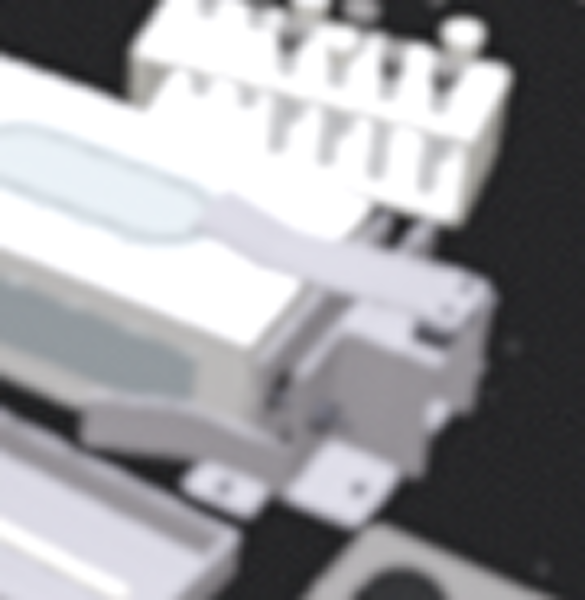

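```bash
python3 - <<'E'
from h import *
for x in (.2846,.2842):
    ctrl.movel(W(x,0,.108),vel=.01); ctrl.pause(.2); f=F(); print(f)
    if f[1][0]>20: break
ctrl.pause(.5); print(F())
ctrl.movel(W(.30,0,.108),vel=.03); print(F())
ctrl.movel(W(.37,0,.108),vel=.1)
ctrl.movel(W(.40,0,.30),vel=.2); print(F())
E
python3 gap.py 5; python3 lat.py 5 .1 .26
```

```text
(21.475, array([19.74,  1.8 ,  3.7 ]), array([0.2889, 0.    ]))
(21.925, array([19.81,  3.11,  4.31]), array([0.2887, 0.    ]))
(22.425, array([19.92,  2.06,  3.67]), array([2.887e-01, 1.000e-04]))
(23.1, array([ 0.  ,  0.54, -0.23]), array([0.2997, 0.    ]))
(25.075, array([ 0.45, -0.  , -0.36]), array([0.3996, 0.0005]))
(25.175, array([0.51, 0.89, 1.32]), array([0.3997, 0.0005]))
side lead edge [[-0.052, 0.0287], [-0.046, 0.0296], [-0.04, 0.0302], [-0.034, 0.0367], [-0.028, 0.0308], [0.026, 0.0288], [0.032, 0.0293], [0.038, 0.031], [0.044, 0.0321], [0.05, 0.0304], [0.056, 0.0299]]
  stop plate - 0.0223 13
  stop plate + 0.0223 51
top lead edge [[-0.052, 0.0302], [-0.046, 0.031], [-0.04, 0.0284], [-0.034, 0.0295], [-0.028, 0.0321], [0.026, 0.0296], [0.032, 0.0307], [0.038, 0.0283], [0.044, 0.0302], [0.05, 0.0285], [0.056, 0.0297]]
  stop plate - 0.0225 25
  stop plate + 0.0216 28
top edge -0.0582 0.27
top edge 0.0663 0.51
side edge -0.0575 -0.24
side edge 0.0691 1.2
```

View pics/crop5top.png

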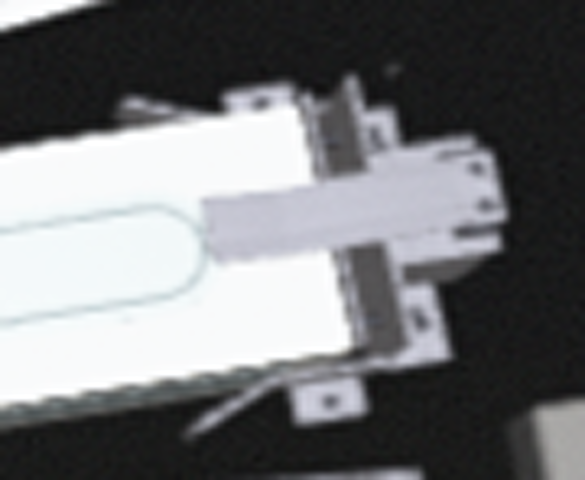

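View pics/side5.png

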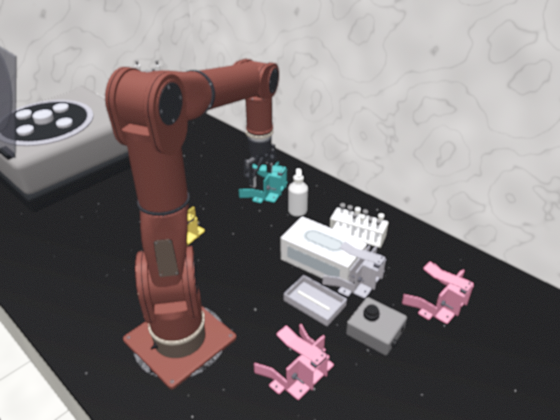

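The carton is in and square: the side picture shows it under the clip, with its lead end at about (365,262) and the neighbours in place. As a last check for spring-back, I'll touch the trailing end lightly and compare its position with where the rubber contact began (TCP at about 0.292).

Run:
```python
from h import *
ctrl.movel(W(.37,0,.30),vel=.2); ctrl.movel(W(.40,0,.30),vel=.3) if 0 else None
ctrl.movel(W(.40,0,.25),vel=.2)
ctrl.movel(W(.37,0,.108),vel=.15); ctrl.movel(W(.298,0,.108),vel=.06); ctrl.pause(.1);print(F())
x=.298
while x>.286:
    x-=.001; ctrl.movel(W(x,0,.108),vel=.01); ctrl.pause(.15); f=F(); print(round(x,4),f)
    if f[1][0]>4: break
```

```text
(28.4833, array([-0.24, -0.76, -0.05]), array([ 0.2984, -0.    ]))
0.297 (28.8833, array([ 0.35, -0.51, -0.48]), array([0.297, 0.   ]))
0.296 (29.2833, array([ 0.47, -0.13,  0.37]), array([0.296, 0.   ]))
0.295 (29.6833, array([ 0.33, -0.22, -0.2 ]), array([ 0.295, -0.   ]))
0.294 (30.0833, array([ 0.39,  0.16, -0.95]), array([0.294, 0.   ]))
0.293 (30.4833, array([0.24, 0.21, 0.19]), array([0.293, 0.   ]))
0.292 (30.8833, array([-0.14, -0.34, -0.44]), array([ 0.292, -0.   ]))
0.291 (31.2833, array([-0.06,  0.82, -0.22]), array([ 0.291, -0.   ]))
0.29 (31.6833, array([4.71, 0.12, 0.46]), array([ 0.2905, -0.    ]))
```

```bash
python3 - <<'E'
from h import *
ctrl.movel(W(.31,0,.108),vel=.03); ctrl.movel(W(.38,0,.108),vel=.1); ctrl.movel(W(.41,0,.30),vel=.2); print(F())
d0=np.load('pics/top0.npy'); im0=cv2.imread('pics/top0.png')
im,d=shot('top','top6'); shot('side','side6')
df=(cv2.absdiff(im,im0).max(2)>40)
for n,(x,y) in dict(rack=(327,139),sani=(252,150),mixer=(423,235),dish=(360,247)).items(): print(n,df[y-18:y+18,x-25:x+25].sum())
for n in('tube_rack','sanitizer','vortex_mixer','dish'):
    for r in search_frame(n,'top')[:1]: print(n,r['score'],cw('top',r['point']).round(3))
E
python3 lat.py 6 .1 .26
python3 -c "
from h import *
finish_job(); print(telemetry.read_state()['t'])"
```

```text
(34.475, array([-0.  , -0.08,  0.01]), array([0.4096, 0.0005]))
rack 0
sani 837
mixer 0
dish 0
tube_rack 0.98 [ 0.709 -0.085  0.065]
sanitizer 0.71 [0.663 0.137 0.113]
vortex_mixer 0.7 [ 0.4   -0.382  0.054]
dish 0.87 [ 0.371 -0.193  0.001]
top edge -0.0579 0.11
top edge 0.0662 0.7
side edge -0.0569 0.59
side edge 0.069 0.21
the job is handed in; nothing more can be done
the job is handed in; nothing more can be done
```

I toppled the carton towards the grey holder with its opening on top, then slid it in under the clip with both open fingers. I pressed it against the rubber with about 20 N, backed the arm off, and handed the job in just after 34 s on the robot's clock.

**Last checks:**
- **Square:** the lead edge is even across its width, about 29–30 mm in front of the back plate. The carton's side edges are within about 0.7° of square.
- **Touching the rubber:** a light re-touch met the carton's end at TCP 0.2905–0.291. The rubber had begun to push back at about 0.292, so it is still compressed by roughly 1 mm.
- **Neighbours:** the rack, mixer and dish show no change in the top picture.

**Disagreements and limits:**
- **Bottle:** the picture comparison flagged the sanitizer bottle (837 changed pixels). I put this down to the arm hiding part of it in the top view, because the side picture shows it in place. The network put it about 14 mm from its first position, which I also blame on the partial view, but I did not re-measure it.
- **Centring:** depth readings put the carton about 4–6 mm off the fitted centre line. The gap is only 4.5 mm per side, so part of that is probably error in my fit of the holder. The carton slid in freely.

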